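Start the carrier clamp screw by feel

ROBOT

A 7-joint arm with a two-finger parallel gripper is mounted at the origin on the work surface. World frame = base frame: x ahead of the robot, y to its left, z up, the work surface at z = 0. Lengths are in m, angles in rad, forces in N, time in s.
With the tool pointing down it reaches from about 0.425 to 0.925 m from the base axis. Payload 6.8 kg.
Tool frame: the origin (TCP) lies midway between the tips of the shut fingers; the grasp point (between the pads) lies 19 mm behind it (grip_point_offset is the distance from the TCP to the grasp point, in m); y points along the fingers, x is the direction in which the jaws open and shut, and the axes are right-handed (so a half turn about y gives the same grasp; the last joint's range is limited). The gripper opens to 85 mm and grips with 20 to 120 N. Pads are 22 mm wide; open, the fingers measure 114 mm over their backs; the gripper's body (76 mm by 85 mm) begins 54 mm behind the grasp point. The pads swing forward as they close: fully open they stand 13 mm farther back than shut.
Start: joints at [-1.452, 0.477, 0.022, 1.555, -0.011, 1.109, -0.083], TCP at [0.152, 0.658, 0.231] pointing down, gripper open.
Joint ranges: [-2.96, 2.96], [-0.34, 2.1], [-1.41, 1.46], [0.24, 2.44], [-1.37, 4.51], [0.17, 1.92], [-2.96, 2.96]. Speed limits (rad/s): [2.39, 2.39, 3.14, 3.14, 3.14, 3.14, 3.14].

INTERFACE

Orientations are given as a unit quaternion [w, x, y, z].
In Python, from station import get_obs, read_camera, hand_in, grip_point_offset gives the robot as it stands.
- The arm moves only by the tool play_rows, never from a script. Its argument "increments" is a list of rows, each a list of 2 entries, a list of its own where there are three numbers: the shift along the tool's x, y, z in m, then the turn, a rotation vector about the tool's x, y, z in degrees. In form: [[[tx, ty, tz], [ax, ay, az]], ...]. A call has 1 to 20 rows; each row shifts and turns the commanded pose from where the row before left it, along the tool's axes as they then stand; what a row does not reach is not made up. A row lasts 1/12 s, in which the tool goes at most 41.7 mm and 7.16 degrees, less where a joint would pass 70% of its speed; a pose out of reach is approached as far as the arm can. A call with a gripper value outside its range is refused whole. "gripper" is the finger opening in m, from 0 to 0.0854, set as the call begins (left out, the last holds). The fingers move at their own pace and stop on an object; "grip_force" is the grip in N (left out, the last holds). Time passes only in rows, so rows that do not move let the fingers close. It gives the time, the measured TCP pose, the force and the opening at its end, in the units of the state.
- get_obs(): the state, without advancing time (a new reading comes with each control period).
- read_camera(name): name is "scene" or "top" or "wrist"; returns a dict with "color" (400x640x3 uint8, red, green, blue), "range_z" (400x640 float32, m along the optical axis (not along the pixel's ray), 0 where there is no reading), "intrinsics" (3x3 intrinsics, pixels), "R" (3x3) and "t" (3): a world point X has camera coordinates R X + t; the wrist camera has in their place "hand_eye" (4x4, takes a point from camera to tool coordinates, whose origin is the TCP and whose axes are the tool frame's). Camera axes: x right, y down, z forward; pixel columns grow to the right and rows downward; lengths in m; the calibration is good to about 2 mm. A picture is of the moment at which its call begins: read the wrist's pose just before it.
- hand_in(): hands the job in, once; it reports no verdict.
The state is a dict: "t": time; "q": joint angles; "joint_vel": joint speeds; "joint_torque": joint torques, N m; "eef_pos": TCP position; "tool_rot": TCP orientation; "contact_force": force on the tool from outside, world axes, zero at the start; "torque": the same for the moment, N m; "gripper_width": opening from 0.0 (shut) to 1.0 (fully open).
Only numpy, scipy, OpenCV 4.12 (cv2) and the standard library are available. Lean on these libraries where they do the work, as an engineer would, in place of code of your own. Each camera call takes 0.05 s, during which the arm holds its last target. There are 200 camera calls.

TASK

The black thumbscrew that clamps the blue tube carrier stands unstarted in its threaded boss. Turn it backward (counter-clockwise seen from above) until it drops into the thread, without forcing it forward before that, then turn it forward (clockwise) one full turn from there and stop. Finish while still gripping the screw's head, holding it still; leave the rack, the bottle and the spare carrier alone.

Things in the scene. Friction and masses are not known exactly. Their poses are not given: they have to be found in the camera images.
- clamp_base: fixed clamp stand: aluminium nut plate 150 x 120 x 14 mm on the work surface, a blue toothed disc on it (108 mm across, top 22 mm above the surface), in the middle an upright steel threaded boss 36 mm across, top 45 mm above the surface. Origin: centre of the plate's underside, on the boss axis; z up. Its place and yaw vary
- thumbscrew: captive thumbscrew, upright in the boss; it turns and slides on the boss axis only and cannot be pulled out. Black round head 40 mm across, 24 mm tall, a white line on top from the centre along the body's x; steel shank below; 0.14 to 0.21 kg. Origin: centre of the head's underside, 71 mm above the surface at the start; z up. Free room round the head for open fingers
- head (a point): centre of the head, 12 mm above its underside, on the axis: the place to grip. The drop, about 8 mm, comes by the screw's own weight: a gripped head hangs in the fingers (only the push on them vanishes) until let go. After it the screw goes down 8 mm per turn forward and the hand must follow; one turn on, the head's underside is 55 to 56 mm above the surface
- turn (a joint): angle of the screw in rad, growing clockwise seen from above (forward); 0.45 to 1.25 at the start. Turned backward 25 to 85 degrees from its start, its thread end leaves the crest of the boss thread and it drops; soon after (at -0.6) is a stop. Before the drop it jams forward at about 1.6; after the drop it can go on to 8.2. Little friction, stays where left
- sink (a joint): how far the thumbscrew has gone down from its start height, in m; 0 at the start, about 0.008 after the drop, about 0.0155 one turn later
- tube_rack: bystander: low orange and white tube rack 140 x 80 x 72 mm with blue-capped tubes, loose; origin centre of its underside
- reagent_bottle: bystander: small amber jar with a blue cap, 52 mm across, 100 mm tall, loose; origin centre of its underside
- spare_carrier: bystander: spare blue toothed disc 96 mm across, 8 mm thick, loose, lying flat; origin centre of its underside
There are look-alikes about, which are no part of the job. Several things have the shape of the clamp_base; the one meant has the colours described above.

How it is judged:
On the way:
1. turned backward off the crest, the screw has dropped into the thread (value of joint turn below 0.15 rad and value of joint sink above 0.006 m), for 0.1 s.
At the end, for the whole second after the job is handed in: After the drop the screw is one turn forward (turn 5.2 to 6.8 rad, within about a tenth of a turn), 13.5 to 18 mm down and still, its head gripped (over 3 N, grasp point within 35 mm of its centre); rack, bottle and spare carrier within 30 mm of where they were (value of joint turn between 5.2 and 6.8 rad and value of joint sink between 0.0135 and 0.018 m and velocity of joint turn between -0.15 and 0.15 rad/s and contact force between the fingers and thumbscrew above 3 N and distance between the grasp point and head below 0.035 m and distance of each of tube_rack, reagent_bottle, spare_carrier from where it was at the start of the episode below 0.03 m); the arm keeps its last pose, push and grip.
It fails at once if the screw is forced forward on the crest before it has dropped (cross-threaded) (value of joint turn above 1.5 rad and value of joint sink below 0.004 m).
It fails at once if a bystander is pushed more than 30 mm (distance of any of tube_rack, reagent_bottle, spare_carrier from where it was at the start of the episode above 0.03 m).
It also fails if it takes over 67 s, if anything falls off the work surface, if the arm or the gripper's body presses on something with over 40 N, if the wrist force passes 120 N, or if a joint passes its speed limit or range.

## Working session

There is one attempt and no reset: what is moved stays moved. The work goes in short steps, Python scripts to look and compute and a tool call to move; the robot and the scene stay as the last step left them, time stands still between calls to the robot, and variables do not carry over. Pictures are saved under pics/ and viewed, about 8 in all and at most 12, crops included, and the job is handed in when it is done.

Besides the shell and the picture viewer there is one more tool, called by a JSON object that holds its "fn" and its "kwargs", one argument or row to a line. play_rows: Moves the arm, as the interface text tells. Its arguments: {"type":"object","properties":{"increments":{"type":"array","items":{"type":"array"}},"gripper":{"type":"number"},"grip_force":{"type":"number"}},"required":["increments"]}

```bash
mkdir -p pics
python3 - <<'E'
from station import *
import cv2,numpy as np
print(get_obs(), grip_point_offset)
for n in("top","scene"):
    c=read_camera(n); cv2.imwrite(f"pics/{n}0.png",c["color"][...,::-1]); np.savez(f"{n}0.npz",**c)
    print(n,c["intrinsics"],c["R"],c["t"])
E
```

```text
{'t': 0.0, 'q': array([-1.4521128 ,  0.47783514,  0.02234619,  1.55645784, -0.01148861,
        1.10930324, -0.08309906]), 'joint_vel': array([-2.23648462e-03,  2.08669199e-05,  1.55296923e-03,  6.89460735e-04,
       -1.04205720e-03,  3.22881544e-04, -4.33417472e-04]), 'joint_torque': array([ 4.94324322e-04, -5.96457016e+01,  1.60778113e+00, -2.81203330e+01,
        1.23747048e-02,  9.36264085e-03, -2.34469331e-05]), 'eef_pos': array([0.15165783, 0.65712762, 0.23029966]), 'tool_rot': array([-0.55290448,  0.5538124 ,  0.43973719, -0.4407036 ]), 'contact_force': array([-0.82569249, -0.06396734,  0.23660765]), 'torque': array([ 0.00313668,  0.05263869, -0.00306135]), 'gripper_width': 1.000933088518972} 0.0187
top [[449.83058119   0.         321.1152462 ]
 [  0.         449.83058119 202.925516  ]
 [  0.           0.           1.        ]] [[-0.01122005 -0.99993288 -0.00289033]
 [-0.99567905  0.01143869 -0.0921541 ]
 [ 0.09218097  0.00184387 -0.99574056]] [0.06979975 0.56395922 0.87650245]
scene [[365.54591231   0.         316.75076502]
 [  0.         365.54591231 193.69208779]
 [  0.           0.           1.        ]] [[-0.25985359  0.96552475  0.01542941]
 [ 0.55028402  0.16119126 -0.81927094]
 [-0.79351346 -0.20439993 -0.57319897]] [ 0.06620721 -0.24698846  1.18437179]
```

View pics/top0.png

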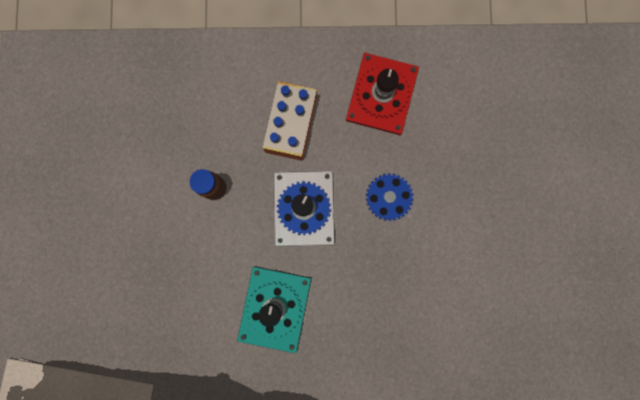

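View pics/scene0.png

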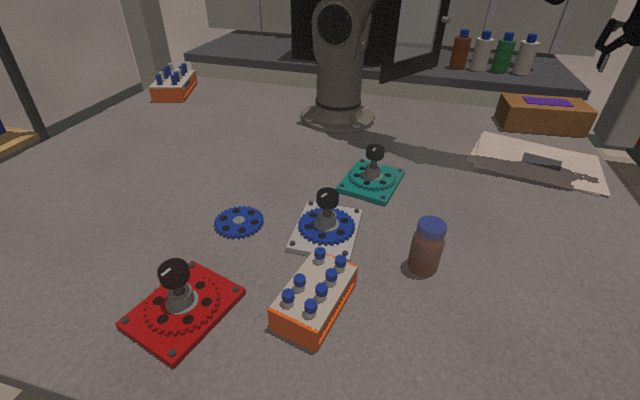

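Target is the grey plate with the blue disc: head at top-view px (303,207), scene px (327,198). The red and teal stands are look-alikes. The rack (290,120), bottle (205,183) and spare disc (390,197) sit around it.

```bash
cat > h.py <<'E'
import numpy as np,cv2
from scipy.spatial.transform import Rotation as Ro
def ray(c,px,z):
    K,R,t=c["intrinsics"],c["R"],c["t"]; o=-R.T@t; d=R.T@np.linalg.solve(K,[px[0],px[1],1.]); return o+d*(z-o[2])/d[2]
def big(m):
    cs,_=cv2.findContours(m.astype(np.uint8),cv2.RETR_EXTERNAL,cv2.CHAIN_APPROX_NONE); return max(cs,key=cv2.contourArea)
def rot(o): return Ro.from_quat(np.roll(o["tool_rot"],-1))
E
python3 - <<'E'
from h import *
from station import *
c=dict(np.load("top0.npz")); im=c["color"].astype(int); d=c["range_z"]
R,t,K=c["R"],c["t"],c["intrinsics"]
v,u=np.mgrid[:400,:640]; P=np.stack([(u-K[0,2])/K[0,0]*d,(v-K[1,2])/K[1,1]*d,d],-1); W=(P-t)@R
roi=(u>270)&(u<340)&(v>165)&(v<250)
hd=roi&(W[...,2]>.08)&(d>0)
(x,y),r=cv2.minEnclosingCircle(big(hd)); print("head px",x,y,r,"z",np.median(W[hd][:,2]),"pos",ray(c,(x,y),.095), np.median(W[hd],0))
wl=hd&(im.min(-1)>110); print("white n",wl.sum(), ray(c,(u[wl].mean(),v[wl].mean()),.095))
pl=roi&(im.min(-1)>150)&(W[...,2]<.03)
rect=cv2.minAreaRect(big(cv2.morphologyEx((roi&(W[...,2]>.007)&(d>0)).astype(np.uint8),cv2.MORPH_OPEN,np.ones((3,3)))))
b=[ray(c,p,.014) for p in cv2.boxPoints(rect)]; print("plate",np.round(b,3),np.mean(b,0))
for i in (0,1):
    e=b[i+1]-b[i]; print(np.linalg.norm(e),np.degrees(np.arctan2(e[1],e[0])))
blue=(im[...,2]>im[...,0]+50)&roi; (x,y),r=cv2.minEnclosingCircle(big(blue)); print("disc",ray(c,(x,y),.022))
o=get_obs(); print(rot(o).as_matrix())
cv2.imwrite("pics/head.png",cv2.resize(c["color"][160:255,265:345,::-1],None,fx=6,fy=6,interpolation=cv2.INTER_NEAREST))
E
```

```text
head px 302.1465759277344 204.2028045654297 11.0668306350708 z 0.09519271126860165 pos [0.55636818 0.09843146 0.095     ] [0.55660785 0.09867777 0.09519271]
white n 11 [0.56550416 0.09458955 0.095     ]
plate [[0.631 0.161 0.014]
 [0.632 0.039 0.014]
 [0.483 0.038 0.014]
 [0.481 0.157 0.014]] [0.55684805 0.0987475  0.014     ]
0.12129042338475467 -89.32341309729175
0.14973733650921353 -179.45937066021233
disc [0.55567866 0.09938348 0.022     ]
[[ 2.24830428e-01 -2.31636650e-04 -9.74397878e-01]
 [ 9.74396608e-01 -1.57876444e-03  2.24830510e-01]
 [-1.59042371e-03 -9.99998727e-01 -1.29248319e-04]]
```

View pics/head.png

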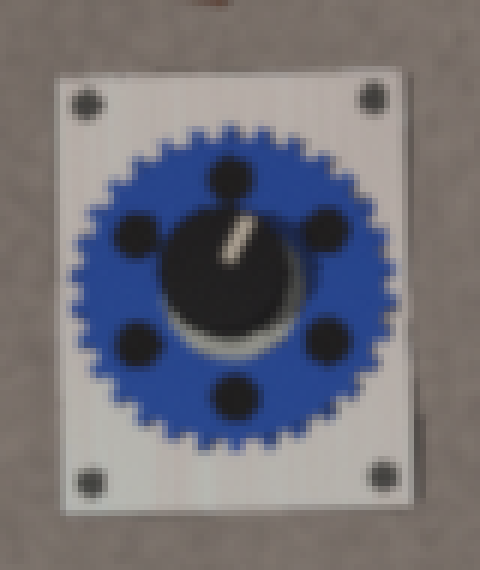

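Head at (0.5565, 0.0985), top z 0.095. The white line points at about −23° with plate yaw ≈0.5°, so turn ≈ 0.45. Approaching at height.

{"fn": "play_rows", "kwargs": {
  "increments": [
    [[-0.0227, 0.002, -0.026], [0, 0, 0]],
    [[-0.0227, 0.002, -0.026], [0, 0, 0]],
    [[-0.0227, 0.002, -0.026], [0, 0, 0]],
    [[-0.0227, 0.002, -0.026], [0, 0, 0]],
    [[-0.0227, 0.002, -0.026], [0, 0, 0]],
    [[-0.0227, 0.002, -0.026], [0, 0, 0]],
    [[-0.0227, 0.002, -0.026], [0, 0, 0]],
    [[-0.0227, 0.002, -0.026], [0, 0, 0]],
    [[-0.0227, 0.002, -0.026], [0, 0, 0]],
    [[-0.0227, 0.002, -0.026], [0, 0, 0]],
    [[-0.0227, 0.002, -0.026], [0, 0, 0]],
    [[-0.0227, 0.002, -0.026], [0, 0, 0]],
    [[-0.0227, 0.002, -0.026], [0, 0, 0]],
    [[-0.0227, 0.002, -0.026], [0, 0, 0]],
    [[-0.0227, 0.002, -0.026], [0, 0, 0]],
    [[-0.0227, 0.002, -0.026], [0, 0, 0]],
    [[-0.0227, 0.002, -0.026], [0, 0, 0]],
    [[-0.0227, 0.002, -0.026], [0, 0, 0]],
    [[-0.0227, 0.002, -0.026], [0, 0, 0]],
    [[-0.0227, 0.002, -0.026], [0, 0, 0]]
  ],
  "gripper": 0.0854
}}

```text
t: 1.77
eef_pos: [0.5568, 0.0969, 0.191]
tool_rot: [0.553, -0.553, -0.44, 0.44]
contact_force: [1.0, 0.8, 0.4]
gripper_width: 1.0
```

```bash
cat > st.py <<'E'
from h import *
from station import *
o=get_obs(); M=rot(o).as_matrix(); e=np.array([.5565,.0985,o["eef_pos"][2]])-o["eef_pos"]
print("t",o["t"],"q",np.round(o["q"],3),"pos",np.round(o["eef_pos"],4),"F",np.round(o["contact_force"],1),"T",np.round(o["torque"],2),"w",o["gripper_width"])
print("x",np.round(M[:,0],3),"y",np.round(M[:,1],3),"err in tool",np.round(M.T@e,4))
E
python3 st.py
```

```text
t 1.7667 q [-0.52   0.348  0.297  1.88  -0.124  0.933  1.179] pos [0.5568 0.0969 0.191 ] F [1.  0.8 0.4] T [ 0.01 -0.04  0.03] w 0.9996698506260596
x [ 0.225  0.974 -0.   ] y [-0.001 -0.    -1.   ] err in tool [0.0015 0.     0.0007]
```

{"fn": "play_rows", "kwargs": {
  "increments": [
    [[0.0015, 0.0125, 0.0007], [0, 0, 0]],
    [[0, 0.0125, 0], [0, 0, 0]],
    [[0, 0.0125, 0], [0, 0, 0]],
    [[0, 0.0125, 0], [0, 0, 0]],
    [[0, 0.0125, 0], [0, 0, 0]],
    [[0, 0.0125, 0], [0, 0, 0]],
    [[0, 0.0125, 0], [0, 0, 0]],
    [[0, 0.0125, 0], [0, 0, 0]],
    [[0, 0.0125, 0], [0, 0, 0]],
    [[0, 0.0125, 0], [0, 0, 0]],
    [[0, 0, 0], [0, 0, 0]],
    [[0, 0, 0], [0, 0, 0]]
  ]
}}

```text
t: 2.77
eef_pos: [0.5554, 0.0999, 0.0655]
tool_rot: [0.554, -0.553, -0.44, 0.441]
contact_force: [-0.8, -0.3, -0.4]
gripper_width: 1.002
```

{"fn": "play_rows", "kwargs": {
  "increments": [
    [[0, 0, 0], [0, 0, 0]],
    [[0, 0, 0], [0, 0, 0]],
    [[0, 0, 0], [0, 0, 0]],
    [[0, 0, 0], [0, 0, 0]],
    [[0, 0, 0], [0, 0, 0]],
    [[0, 0, 0], [0, 0, 0]],
    [[0, 0, 0], [0, 0, 0]],
    [[0, 0, 0], [0, 0, 0]]
  ],
  "gripper": 0.03,
  "grip_force": 25
}}

```text
t: 3.43
eef_pos: [0.5566, 0.1007, 0.0668]
tool_rot: [-0.553, 0.553, 0.441, -0.44]
contact_force: [-0.5, 3.3, 5.3]
gripper_width: 0.459
```

```bash
python3 st.py
```

```text
t 3.4333 q [-0.478  0.519  0.244  1.964 -0.193  0.679  1.23 ] pos [0.5566 0.1007 0.0668] F [-0.5  3.3  5.3] T [ 0.55 -0.03 -0.01] w 0.4589098851965032
x [0.224 0.974 0.001] y [ 0.001  0.001 -1.   ] err in tool [-0.0022 -0.     -0.0004]
```

{"fn": "play_rows", "kwargs": {
  "increments": [
    [[0, 0, 0], [0, -4, 0]],
    [[0, 0, 0], [0, -4, 0]],
    [[0, 0, 0], [0, -4, 0]],
    [[0, 0, 0], [0, -4, 0]],
    [[0, 0, 0], [0, -4, 0]],
    [[0, 0, 0], [0, -4, 0]]
  ]
}}

```text
t: 3.93
eef_pos: [0.5566, 0.1004, 0.0665]
tool_rot: [-0.449, 0.449, 0.547, -0.546]
contact_force: [1.3, 2.2, 1.2]
gripper_width: 0.46
```

```bash
python3 st.py
```

```text
t 3.9333 q [-0.393  0.512  0.134  1.958 -0.105  0.677  1.572] pos [0.5566 0.1004 0.0665] F [1.3 2.2 1.2] T [ 0.42 -0.3  -0.06] w 0.4598526935838483
x [-0.194  0.981  0.   ] y [ 0.001  0.001 -1.   ] err in tool [-0.0019 -0.      0.0004]
```

{"fn": "play_rows", "kwargs": {
  "increments": [
    [[0, 0, 0], [0, -4, 0]],
    [[0, 0, 0], [0, -4, 0]],
    [[0, 0, 0], [0, -4, 0]],
    [[0, 0, 0], [0, 0, 0]]
  ]
}}

```text
t: 4.27
eef_pos: [0.5566, 0.1003, 0.0661]
tool_rot: [-0.389, 0.39, 0.591, -0.59]
contact_force: [3.0, 2.1, -1.8]
gripper_width: 0.458
```

{"fn": "play_rows", "kwargs": {
  "increments": [
    [[0, 0, 0], [0, -4, 0]],
    [[0, 0, 0], [0, -4, 0]],
    [[0, 0, 0], [0, -4, 0]],
    [[0, 0, 0], [0, 0, 0]]
  ]
}}

```text
t: 4.6
eef_pos: [0.5566, 0.1001, 0.0662]
tool_rot: [-0.326, 0.327, 0.628, -0.627]
contact_force: [2.5, 2.1, -2.2]
gripper_width: 0.458
```

```bash
python3 st.py
```

```text
t 4.6 q [-0.308  0.509  0.025  1.952 -0.02   0.679  1.912] pos [0.5566 0.1001 0.0662] F [ 2.5  2.1 -2.2] T [ 0.46 -0.74  0.09] w 0.45760597898474115
x [-0.574  0.819 -0.   ] y [ 0.001  0.    -1.   ] err in tool [-0.0013 -0.      0.001 ]
```

Up-push has turned into a hanging weight of about 2 N, so the screw is off the crest. I'll let go so it drops.

{"fn": "play_rows", "kwargs": {
  "increments": [
    [[0, 0, 0], [0, 0, 0]],
    [[0, 0, 0], [0, 0, 0]],
    [[0, 0, 0], [0, 0, 0]],
    [[0, 0, 0], [0, 0, 0]],
    [[0, 0, 0], [0, 0, 0]],
    [[0, 0, 0], [0, 0, 0]],
    [[0, 0, 0], [0, 0, 0]],
    [[0, 0, 0], [0, 0, 0]]
  ],
  "gripper": 0.0854
}}

```text
t: 5.27
eef_pos: [0.556, 0.1001, 0.0663]
tool_rot: [0.327, -0.326, -0.627, 0.627]
contact_force: [0.2, -0.7, -0.1]
gripper_width: 1.002
```

{"fn": "play_rows", "kwargs": {
  "increments": [
    [[0, -0.02, 0], [0, 0, 0]],
    [[0, -0.02, 0], [0, 0, 0]],
    [[0, -0.02, 0], [0, 0, 0]],
    [[0, -0.02, 0], [0, 0, 0]],
    [[0, 0, 0], [0, 0, 0]]
  ]
}}

```text
t: 5.68
eef_pos: [0.5585, 0.1005, 0.1502]
tool_rot: [-0.325, 0.328, 0.629, -0.626]
contact_force: [1.5, 0.5, 0.1]
gripper_width: 0.995
```

```bash
python3 st.py
python3 - <<'E'
from h import *
from station import *
o=get_obs(); c=read_camera("wrist"); np.savez("w1.npz",**c)
cv2.imwrite("pics/w1.png",c["color"][...,::-1])
H=c["hand_eye"]; K=c["intrinsics"]; print(H)
# world extrinsics
Rw=rot(o).as_matrix()@H[:3,:3]; tw=o["eef_pos"]+rot(o).as_matrix()@H[:3,3]
d=c["range_z"]; v,u=np.mgrid[:400,:640]
P=np.stack([(u-K[0,2])/K[0,0]*d,(v-K[1,2])/K[1,1]*d,d],-1)@Rw.T+tw
r=np.hypot(P[...,0]-.5565,P[...,1]-.0995); m=(r<.03)&(P[...,2]>.06)&(P[...,2]<.11)&(d>0)
top=P[m][:,2]; print("n",m.sum(),"top z",np.percentile(top,[50,75,95]))
h=np.median(top[top>np.percentile(top,95)-.004]); t=m&(abs(P[...,2]-h)<.003)
(x,y),_=cv2.minEnclosingCircle(big(t)); cam=dict(intrinsics=K,R=Rw.T,t=-Rw.T@tw)
cc=ray(cam,(x,y),h); print("center",cc)
w=t&(c["color"].min(-1)>110); w0=ray(cam,(u[w].mean(),v[w].mean()),h); e=w0-cc
print(w.sum(),"line angle",np.degrees(np.arctan2(e[1],e[0])),np.linalg.norm(e))
# disc
ds=r<.052
for z in(.014,.022): q=(abs(P[...,2]-z)<.004)&(r<.07)&(d>0); print("z~",np.median(P[q][:,2]) if q.any() else None)
E
```

```text
t 5.6833 q [-0.315  0.39   0.034  1.901 -0.017  0.845  1.909] pos [0.5585 0.1005 0.1502] F [1.5 0.5 0.1] T [-0.01 -0.04  0.01] w 0.9954539455491016
x [-0.573  0.819 -0.002] y [ 0.006  0.002 -1.   ] err in tool [-0.0006 -0.      0.0028]
[[ 9.99999856e-01  7.30196945e-05  5.31961556e-04 -6.01232808e-06]
 [-4.93276610e-04 -2.66439879e-01  9.63851414e-01 -1.44079973e-01]
 [ 2.12115908e-04 -9.63851537e-01 -2.66439804e-01  6.75404080e-02]
 [ 0.00000000e+00  0.00000000e+00  0.00000000e+00  1.00000000e+00]]
n 2256 top z [0.08814729 0.08863419 0.0893152 ]
center [0.55587454 0.09947506 0.08824895]
58 line angle 24.21060916653512 0.01208687288413211
z~ 0.015311398171541368
z~ 0.023396409121622358
```

View pics/w1.png

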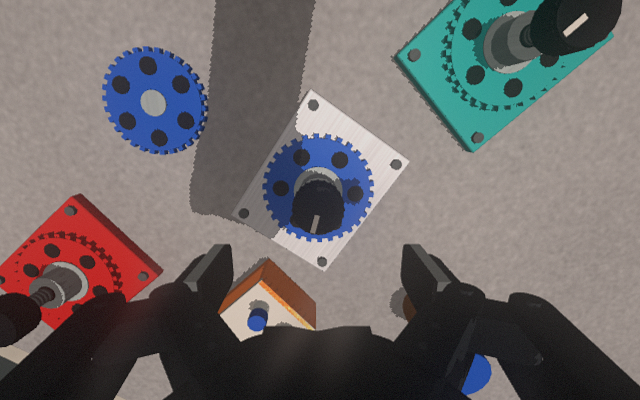

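Drop confirmed: head top is at 0.088, line at +24°, so turn ≈ −0.41. I'll go down 88 mm, regrip, then turn forward 180° while sinking 4 mm.

{"fn": "play_rows", "kwargs": {
  "increments": [
    [[0, 0.011, 0], [0, 0, 0]],
    [[0, 0.011, 0], [0, 0, 0]],
    [[0, 0.011, 0], [0, 0, 0]],
    [[0, 0.011, 0], [0, 0, 0]],
    [[0, 0.011, 0], [0, 0, 0]],
    [[0, 0.011, 0], [0, 0, 0]],
    [[0, 0.011, 0], [0, 0, 0]],
    [[0, 0.011, 0], [0, 0, 0]],
    [[0, 0, 0], [0, 0, 0]],
    [[0, 0, 0], [0, 0, 0]]
  ]
}}

```text
t: 6.57
eef_pos: [0.5556, 0.0999, 0.0575]
tool_rot: [0.327, -0.326, -0.627, 0.628]
contact_force: [-0.6, -1.4, 0.9]
gripper_width: 1.002
```

{"fn": "play_rows", "kwargs": {
  "increments": [
    [[0, 0, 0], [0, 0, 0]],
    [[0, 0, 0], [0, 0, 0]],
    [[0, 0, 0], [0, 0, 0]],
    [[0, 0, 0], [0, 0, 0]],
    [[0, 0, 0], [0, 0, 0]],
    [[0, 0, 0], [0, 0, 0]],
    [[0, 0, 0], [0, 0, 0]],
    [[0, 0, 0], [0, 0, 0]]
  ],
  "gripper": 0.03,
  "grip_force": 25
}}

```text
t: 7.23
eef_pos: [0.5565, 0.1, 0.0587]
tool_rot: [-0.326, 0.327, 0.627, -0.627]
contact_force: [0.8, -0.7, 4.2]
gripper_width: 0.46
```

{"fn": "play_rows", "kwargs": {
  "increments": [
    [[0, 0.00011, 0], [0, 5, 0]],
    [[0, 0.00011, 0], [0, 5, 0]],
    [[0, 0.00011, 0], [0, 5, 0]],
    [[0, 0.00011, 0], [0, 5, 0]],
    [[0, 0.00011, 0], [0, 5, 0]],
    [[0, 0.00011, 0], [0, 5, 0]],
    [[0, 0.00011, 0], [0, 5, 0]],
    [[0, 0.00011, 0], [0, 5, 0]],
    [[0, 0.00011, 0], [0, 5, 0]],
    [[0, 0.00011, 0], [0, 5, 0]],
    [[0, 0.00011, 0], [0, 5, 0]],
    [[0, 0.00011, 0], [0, 5, 0]]
  ]
}}

```text
t: 8.23
eef_pos: [0.5564, 0.1009, 0.0572]
tool_rot: [0.597, -0.597, -0.379, 0.378]
contact_force: [1.1, 1.5, 1.3]
gripper_width: 0.457
```

```bash
python3 st.py
```

```text
t 8.2333 q [-0.521  0.541  0.3    1.971 -0.251  0.664  1.069] pos [0.5564 0.1009 0.0572] F [1.1 1.5 1.3] T [ 0.33 -0.2   0.05] w 0.4570955169374564
x [0.426 0.905 0.001] y [ 0.001  0.001 -1.   ] err in tool [-0.0021 -0.     -0.0011]
```

{"fn": "play_rows", "kwargs": {
  "increments": [
    [[0, 0.00011, 0], [0, 5, 0]],
    [[0, 0.00011, 0], [0, 5, 0]],
    [[0, 0.00011, 0], [0, 5, 0]],
    [[0, 0.00011, 0], [0, 5, 0]],
    [[0, 0.00011, 0], [0, 5, 0]],
    [[0, 0.00011, 0], [0, 5, 0]],
    [[0, 0.00011, 0], [0, 5, 0]],
    [[0, 0.00011, 0], [0, 5, 0]],
    [[0, 0.00011, 0], [0, 5, 0]],
    [[0, 0.00011, 0], [0, 5, 0]],
    [[0, 0.00011, 0], [0, 5, 0]],
    [[0, 0.00011, 0], [0, 5, 0]]
  ]
}}

```text
t: 9.23
eef_pos: [0.5571, 0.1014, 0.056]
tool_rot: [0.707, -0.706, -0.031, 0.029]
contact_force: [3.4, 1.9, 1.5]
gripper_width: 0.452
```

{"fn": "play_rows", "kwargs": {
  "increments": [
    [[0, 0.00011, 0], [0, 5, 0]],
    [[0, 0.00011, 0], [0, 5, 0]],
    [[0, 0.00011, 0], [0, 5, 0]],
    [[0, 0.00011, 0], [0, 5, 0]],
    [[0, 0.00011, 0], [0, 5, 0]],
    [[0, 0.00011, 0], [0, 5, 0]],
    [[0, 0.00011, 0], [0, 5, 0]],
    [[0, 0.00011, 0], [0, 5, 0]],
    [[0, 0.00011, 0], [0, 5, 0]],
    [[0, 0.00011, 0], [0, 5, 0]],
    [[0, 0.00011, 0], [0, 5, 0]],
    [[0, 0.00011, 0], [0, 5, 0]],
    [[0, 0, 0], [0, 0, 0]],
    [[0, 0, 0], [0, 0, 0]]
  ]
}}

```text
t: 10.4
eef_pos: [0.5578, 0.101, 0.0548]
tool_rot: [0.628, -0.627, 0.325, -0.327]
contact_force: [5.0, 2.0, 1.7]
gripper_width: 0.455
```

```bash
python3 st.py
```

```text
t 10.4 q [-0.899  0.704  0.843  1.994 -0.753  0.784 -0.565] pos [0.5578 0.101  0.0548] F [5.  2.  1.7] T [ 0.51 -0.98 -0.05] w 0.4554601120380176
x [ 0.576 -0.817  0.002] y [ 0.003  0.    -1.   ] err in tool [ 0.0013 -0.     -0.0025]
```

{"fn": "play_rows", "kwargs": {
  "increments": [
    [[0, 0, 0], [0, 0, 0]],
    [[0, 0, 0], [0, 0, 0]],
    [[0, 0, 0], [0, 0, 0]],
    [[0, 0, 0], [0, 0, 0]],
    [[0, 0, 0], [0, 0, 0]],
    [[0, 0, 0], [0, 0, 0]],
    [[0, 0, 0], [0, 0, 0]]
  ],
  "gripper": 0.0854
}}

```text
t: 10.98
eef_pos: [0.5558, 0.1, 0.0543]
tool_rot: [-0.627, 0.627, -0.327, 0.326]
contact_force: [-0.2, 0.6, -0.5]
gripper_width: 1.002
```

{"fn": "play_rows", "kwargs": {
  "increments": [
    [[0, 0, 0], [0, -6, 0]],
    [[0, 0, 0], [0, -6, 0]],
    [[0, 0, 0], [0, -6, 0]],
    [[0, 0, 0], [0, -6, 0]],
    [[0, 0, 0], [0, -6, 0]],
    [[0, 0, 0], [0, -6, 0]],
    [[0, 0, 0], [0, -6, 0]],
    [[0, 0, 0], [0, -6, 0]],
    [[0, 0, 0], [0, -6, 0]],
    [[0, 0, 0], [0, -6, 0]],
    [[0, 0, 0], [0, -6, 0]],
    [[0, 0, 0], [0, -6, 0]],
    [[0, 0, 0], [0, -6, 0]],
    [[0, 0, 0], [0, -6, 0]],
    [[0, 0, 0], [0, -6, 0]]
  ]
}}

```text
t: 12.23
eef_pos: [0.556, 0.0998, 0.0543]
tool_rot: [-0.674, 0.674, 0.214, -0.214]
contact_force: [0.3, -0.2, 0.8]
gripper_width: 0.998
```

{"fn": "play_rows", "kwargs": {
  "increments": [
    [[0, 0, 0], [0, -6, 0]],
    [[0, 0, 0], [0, -6, 0]],
    [[0, 0, 0], [0, -6, 0]],
    [[0, 0, 0], [0, -6, 0]],
    [[0, 0, 0], [0, -6, 0]],
    [[0, 0, 0], [0, -6, 0]],
    [[0, 0, 0], [0, -6, 0]],
    [[0, 0, 0], [0, -6, 0]],
    [[0, 0, 0], [0, -6, 0]],
    [[0, 0, 0], [0, -6, 0]],
    [[0, 0, 0], [0, -6, 0]],
    [[0, 0, 0], [0, -6, 0]],
    [[0, 0, 0], [0, -6, 0]],
    [[0, 0, 0], [0, -6, 0]],
    [[0, 0, 0], [0, -6, 0]],
    [[0, 0, 0], [0, 0, 0]],
    [[0, 0, 0], [0, 0, 0]]
  ]
}}

```text
t: 13.65
eef_pos: [0.556, 0.0997, 0.0543]
tool_rot: [0.328, -0.328, -0.627, 0.627]
contact_force: [0.2, -0.3, 0.6]
gripper_width: 0.999
```

```bash
python3 st.py
```

```text
t 13.65 q [-0.304  0.527  0.021  1.958 -0.017  0.657  1.906] pos [0.556  0.0997 0.0543] F [ 0.2 -0.3  0.6] T [ 0.03 -0.02  0.04] w 0.9994634193724343
x [-0.571  0.821  0.   ] y [-0.  0. -1.] err in tool [-0.0013 -0.      0.0002]
```

{"fn": "play_rows", "kwargs": {
  "increments": [
    [[0, -0.02, 0], [0, 0, 0]],
    [[0, -0.02, 0], [0, 0, 0]],
    [[0, -0.02, 0], [0, 0, 0]],
    [[0, -0.02, 0], [0, 0, 0]],
    [[0, 0, 0], [0, 0, 0]],
    [[0, 0, 0], [0, 0, 0]]
  ]
}}

```text
t: 14.15
eef_pos: [0.5568, 0.1003, 0.1354]
tool_rot: [-0.327, 0.328, 0.627, -0.626]
contact_force: [-0.6, 0.4, -0.8]
gripper_width: 1.0
```

```bash
cat > look.py <<'E'
from h import *
from station import *
import sys
o=get_obs(); c=read_camera("wrist"); cv2.imwrite(f"pics/{sys.argv[1]}.png",c["color"][...,::-1])
H=c["hand_eye"]; K=c["intrinsics"]; M=rot(o).as_matrix()
Rw=M@H[:3,:3]; tw=o["eef_pos"]+M@H[:3,3]
d=c["range_z"]; v,u=np.mgrid[:400,:640]
P=np.stack([(u-K[0,2])/K[0,0]*d,(v-K[1,2])/K[1,1]*d,d],-1)@Rw.T+tw
r=np.hypot(P[...,0]-.556,P[...,1]-.0997); m=(r<.025)&(P[...,2]>.06)&(P[...,2]<.11)&(d>0)
top=P[m][:,2]; h=np.median(top[top>np.percentile(top,95)-.004]); t=m&(abs(P[...,2]-h)<.003)
(x,y),_=cv2.minEnclosingCircle(big(t)); cam=dict(intrinsics=K,R=Rw.T,t=-Rw.T@tw)
cc=ray(cam,(x,y),h); w=t&(c["color"].min(-1)>110); e=ray(cam,(u[w].mean(),v[w].mean()),h)-cc
q=(abs(P[...,2]-.022)<.004)&(r<.07)&(d>0)
print("top",h,"disc z",np.median(P[q][:,2]),"centre",cc,"n",w.sum(),"line deg",np.degrees(np.arctan2(e[1],e[0])),"len",np.linalg.norm(e))
E
python3 look.py w2; python3 st.py
```

```text
top 0.08426650825361533 disc z 0.02345916058055919 centre [0.55556789 0.09939873 0.08426651] n 76 line deg -164.34763413091036 len 0.008780847231628808
t 14.2 q [-0.311  0.41   0.028  1.914 -0.015  0.818  1.905] pos [0.5559 0.1001 0.1343] F [-0.3 -0.   0.4] T [-0.   -0.07  0.01] w 0.9964942335627305
x [-0.572  0.82  -0.   ] y [ 0.  0. -1.] err in tool [-0.0017 -0.      0.0004]
```

Turn ≈ 2.7–2.9, head 4 mm further down. Now the second half turn.

{"fn": "play_rows", "kwargs": {
  "increments": [
    [[0, 0.01, 0], [0, 0, 0]],
    [[0, 0.01, 0], [0, 0, 0]],
    [[0, 0.01, 0], [0, 0, 0]],
    [[0, 0.01, 0], [0, 0, 0]],
    [[0, 0.01, 0], [0, 0, 0]],
    [[0, 0.01, 0], [0, 0, 0]],
    [[0, 0.01, 0], [0, 0, 0]],
    [[0, 0.01, 0], [0, 0, 0]],
    [[0, 0, 0], [0, 0, 0]],
    [[0, 0, 0], [0, 0, 0]]
  ]
}}

```text
t: 15.03
eef_pos: [0.5556, 0.0999, 0.0536]
tool_rot: [0.327, -0.326, -0.627, 0.628]
contact_force: [0.1, 0.3, 0.9]
gripper_width: 1.002
```

{"fn": "play_rows", "kwargs": {
  "increments": [
    [[0, 0, 0], [0, 0, 0]],
    [[0, 0, 0], [0, 0, 0]],
    [[0, 0, 0], [0, 0, 0]],
    [[0, 0, 0], [0, 0, 0]],
    [[0, 0, 0], [0, 0, 0]],
    [[0, 0, 0], [0, 0, 0]],
    [[0, 0, 0], [0, 0, 0]],
    [[0, 0, 0], [0, 0, 0]]
  ],
  "gripper": 0.03,
  "grip_force": 25
}}

```text
t: 15.7
eef_pos: [0.5565, 0.1, 0.0548]
tool_rot: [-0.326, 0.327, 0.627, -0.627]
contact_force: [0.5, -0.9, 4.3]
gripper_width: 0.463
```

{"fn": "play_rows", "kwargs": {
  "increments": [
    [[0, 0.00011, 0], [0, 5, 0]],
    [[0, 0.00011, 0], [0, 5, 0]],
    [[0, 0.00011, 0], [0, 5, 0]],
    [[0, 0.00011, 0], [0, 5, 0]],
    [[0, 0.00011, 0], [0, 5, 0]],
    [[0, 0.00011, 0], [0, 5, 0]],
    [[0, 0.00011, 0], [0, 5, 0]],
    [[0, 0.00011, 0], [0, 5, 0]],
    [[0, 0.00011, 0], [0, 5, 0]],
    [[0, 0.00011, 0], [0, 5, 0]],
    [[0, 0.00011, 0], [0, 5, 0]],
    [[0, 0.00011, 0], [0, 5, 0]],
    [[0, 0.00011, 0], [0, 5, 0]],
    [[0, 0.00011, 0], [0, 5, 0]],
    [[0, 0.00011, 0], [0, 5, 0]],
    [[0, 0.00011, 0], [0, 5, 0]],
    [[0, 0.00011, 0], [0, 5, 0]],
    [[0, 0.00011, 0], [0, 5, 0]]
  ]
}}

```text
t: 17.2
eef_pos: [0.5566, 0.1013, 0.0527]
tool_rot: [0.675, -0.674, -0.212, 0.211]
contact_force: [0.6, 1.1, 3.2]
gripper_width: 0.458
```

{"fn": "play_rows", "kwargs": {
  "increments": [
    [[0, 0.00011, 0], [0, 5, 0]],
    [[0, 0.00011, 0], [0, 5, 0]],
    [[0, 0.00011, 0], [0, 5, 0]],
    [[0, 0.00011, 0], [0, 5, 0]],
    [[0, 0.00011, 0], [0, 5, 0]],
    [[0, 0.00011, 0], [0, 5, 0]],
    [[0, 0.00011, 0], [0, 5, 0]],
    [[0, 0.00011, 0], [0, 5, 0]],
    [[0, 0.00011, 0], [0, 5, 0]],
    [[0, 0.00011, 0], [0, 5, 0]],
    [[0, 0.00011, 0], [0, 5, 0]],
    [[0, 0.00011, 0], [0, 5, 0]],
    [[0, 0.00011, 0], [0, 5, 0]],
    [[0, 0.00011, 0], [0, 5, 0]],
    [[0, 0.00011, 0], [0, 5, 0]],
    [[0, 0.00011, 0], [0, 5, 0]],
    [[0, 0.00011, 0], [0, 5, 0]],
    [[0, 0.00011, 0], [0, 5, 0]],
    [[0, 0, 0], [0, 0, 0]],
    [[0, 0, 0], [0, 0, 0]]
  ]
}}

```text
t: 18.87
eef_pos: [0.5579, 0.101, 0.0508]
tool_rot: [0.628, -0.627, 0.325, -0.327]
contact_force: [6.1, 1.5, 2.2]
gripper_width: 0.456
```

```bash
python3 st.py; python3 look.py w3
```

```text
t 18.8667 q [-0.896  0.71   0.838  1.995 -0.76   0.779 -0.559] pos [0.5579 0.101  0.0508] F [6.1 1.5 2.2] T [ 0.49 -1.05 -0.03] w 0.4559899193058464
x [ 0.576 -0.817  0.002] y [ 0.003  0.    -1.   ] err in tool [ 0.0013 -0.     -0.0026]
top 0.09132613648269056 disc z 0.02358004257935163 centre [0.57046163 0.08541452 0.09132614] n 0 line deg nan len nanlook.py:12: RuntimeWarning: Mean of empty slice.
  cc=ray(cam,(x,y),h); w=t&(c["color"].min(-1)>110); e=ray(cam,(u[w].mean(),v[w].mean()),h)-cc
  ret = ret.dtype.type(ret / rcount)
```

View pics/w3.png

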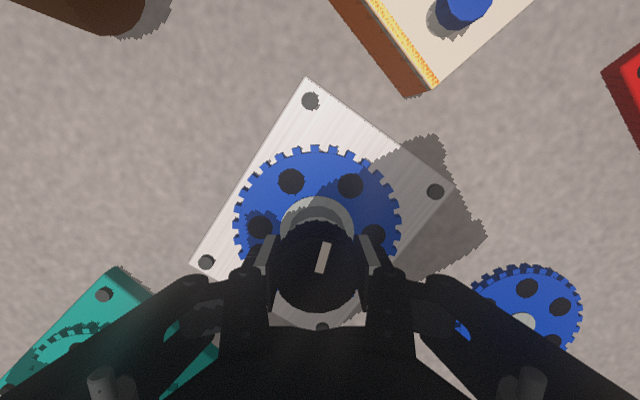

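Wrist view while gripped: the head is between the pads, and the white line runs from the centre at about (320,272) out to (327,243). I'll project it for a check.

Run:
```python
from h import *
from station import *
o=get_obs(); c=read_camera("wrist"); H=c["hand_eye"]; M=rot(o).as_matrix()
Rw=M@H[:3,:3]; tw=o["eef_pos"]+M@H[:3,3]; cam=dict(intrinsics=c["intrinsics"],R=Rw.T,t=-Rw.T@tw)
m=np.zeros((400,640),bool); m[235:280,308:336]=c["color"][235:280,308:336].min(-1)>100
ct=big(m); vx,vy,x,y=cv2.fitLine(ct,cv2.DIST_L2,0,.01,.01).ravel()
s=-1 if vy>0 else 1
a=ray(cam,(x,y),.0795); b=ray(cam,(x+20*s*vx,y+20*s*vy),.0795); e=b-a
ang=np.degrees(np.arctan2(e[1],e[0])); print("n",m.sum(),"line",ang,"turn",np.radians(360*1-(ang-.5)))
d=c["range_z"]; print("z of top", [ (Rw@(np.linalg.solve(c["intrinsics"],[u,v,1])*d[v,u])+tw)[2] for u,v in((300,260),(340,270),(322,260))])
print(get_obs()["joint_vel"].round(3))
t0=dict(np.load("top0.npz")); t1=read_camera("top"); 
for nm,(x0,x1,y0,y1) in dict(rack=(255,325,75,165),bottle=(180,240,160,205),spare=(360,420,168,225)).items():
    f=lambda i:[ (lambda k:(round(k[1].mean(),1),round(k[0].mean(),1),len(k[0])))(np.nonzero((i["color"][y0:y1,x0:x1,2].astype(int)-i["color"][y0:y1,x0:x1,0])>50))]
    print(nm,f(t0),f(t1))
```

```text
n 248 line 20.711423121816445 turn 5.9304294271901785
z of top [np.float64(0.08080895516695306), np.float64(0.07943509123248521), np.float64(0.0805847115111483)]
[ 0.004 -0.003 -0.001 -0.     0.    -0.001  0.001]
rack [(np.float64(32.2), np.float64(39.1), 386)] [(np.float64(33.4), np.float64(37.1), 364)]
bottle [(np.float64(21.5), np.float64(21.1), 465)] [(np.float64(21.5), np.float64(21.1), 469)]
spare [(np.float64(29.1), np.float64(28.6), 1238)] [(np.float64(29.2), np.float64(28.6), 1265)]
```

```bash
python3 -c "from station import hand_in; print(hand_in())"
```

```text
the job is handed in; nothing more can be done
None
```

I turned the screw back 48° until the push on the fingers vanished, then let go so it dropped about 8 mm. I then turned it forward about 360° in two half turns with one regrip. The job was handed in at about 19 s, with the head still gripped.

- **Screw position:** the last wrist view put turn at about 5.93 rad. The head top was at about 79 mm, so it is about 16 mm down.
- **Grip:** the fingers are stopped on the 40 mm head with 25 N grip set. The outside force on the tool was under 7 N, and the arm was still.
- **Bystanders:** in the top view the bottle and spare carrier had not moved. The rack's mark shifted by about 2 px with fewer pixels visible. I put that down to the gripper covering part of it and did not check it separately.
- **Disagreement:** the midway angle read 2.88 rad from the camera against 2.73 rad from the commanded turn. The final angle agreed with the commanded turn to about 0.06 rad.

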